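Check the marble slab's edge with the straightedge and hold it clear

ROBOT

A 6-joint arm with a two-finger parallel gripper is mounted at the origin on a cart in front of the work surface, level with it; the furniture and walls round the work are solid. World frame = base frame: x ahead of the robot, y to its left, z up, the work surface at z = 0. Lengths are in m, angles in rad, forces in N, time in s.
With the tool pointing down it reaches from about 0.275 to 0.725 m from the base axis. Payload 5.6 kg.
Tool frame: the origin (TCP) lies midway between the tips of the shut fingers; the grasp point (between the pads) lies 19 mm behind it; z points along the fingers, y is the line along which they close (so a half turn about z gives the same grasp; the last joint's range is limited). The gripper opens to 85 mm and grips with 20 to 120 N. Pads are 22 mm wide; open, the fingers measure 114 mm over their backs; the gripper's body (76 mm by 85 mm) begins 54 mm behind the grasp point. The pads swing forward as they close: fully open they stand 13 mm farther back than shut.
Start: joints at [1.48, 0.255, 0.108, 0, -1.424, -0.285], TCP at [0.202, 0.512, 0.231] pointing down, gripper open.
Joint ranges: [-2.95, 2.95], [-1.21, 1.97], [-1.09, 1.5], [-2.87, 1.71], [-2.94, -0.07], [-3.05, 3.05]. Speed limits (rad/s): [2.57, 2.57, 3.14, 3.14, 3.14, 3.14].

INTERFACE

Orientations are given as a unit quaternion [x, y, z, w].
In Python, from workcell import manip gives the robot as it stands. Calls block until the motion is done:
- manip.move_to(position, orientation): joint-space move of the TCP to a pose.
- manip.servo_line(position, rate=0.15, orientation=None): straight line of the TCP; orientation=None keeps the orientation; rate is the mean speed in m/s.
- manip.goto_joints(angles): joint-space move.
- manip.grip(opening, effort=None): finger opening in m; effort is the grip in N (None keeps the last); returns when the fingers have stopped.
- manip.pause(seconds).
- manip.inverse_kinematics(position, orientation): joint angles nearest the present ones, or None.
- manip.get_obs(): the state.
- manip.get_image(name): name is "side" or "top"; returns a dict with "frame" (384x512x3 uint8, blue, green, red), "mtx" (3x3 intrinsics, pixels), "rvec" (rotation vector, rad) and "tvec" (3), from world to camera coordinates, as OpenCV has them. Camera axes: x right, y down, z forward; pixel columns grow to the right and rows downward; lengths in m; the calibration is good to about 2 mm. A picture is of the moment at which its call begins. There is no depth.
A pose or a line that the arm cannot do raises manip.MotionError and nothing moves.
- manip.hand_in(): hands the job in; it is judged then, once.
Trained networks look in a picture, given as the dict that the camera call returned (one of the last four; its "shot" number tells which), for a name from the list of things; names that differ only in an ending like _2 or _b are one class to them, and where a whole thing is asked for, a point or a joint stands for the part that bears it (a point fixed in the world has none). Each returns a list of dicts, best first, with "conf" (0 to 1); they miss things now and then, are a little off and sometimes report something else, mostly with a low value. They report only what shows in the picture. A call takes as long as a camera call.
- manip.spot_in(picture, thing): "centre" ([x, y, z] in m, in world coordinates, good to about 4 mm: the middle of the surface that is visible of it).
The state is a dict: "time_s": time; "joints": joint angles; "qvel": joint speeds; "joint_efforts": joint torques, N m; "tool_pos": TCP position; "tool_rot": TCP orientation; "force": force on the tool from outside, world axes, zero at the start; "torque": the same for the moment, N m; "width": finger opening in m; "grip_force": force on a finger pad.
Only numpy, scipy, OpenCV 4.12 (cv2) and the standard library are available. Lean on these libraries where they do the work, as an engineer would, in place of code of your own. Each camera call takes 0.05 s, during which the arm holds its last target. There are 200 camera calls.

TASK

Check the marble pastry slab for chips: pick up the straightedge by its wooden grip, lay it flat on the counter and press the whole length of its brass working edge lightly flush against the slab's long edge that faces you, for about a second. Then lift it clear, keeping it level all the way, and finish still holding it steady and level about 15 cm above the counter, so that I can take the slab away. Do not shove the slab out of place, and leave the jam jar and the order pad alone.

Things in the scene. Friction and masses are not known exactly. Their poses are not given: they have to be found in the camera images.
- slab: loose, heavy (about 2.4 kg) white marble slab lying flat on the counter, 180 (x) x 300 (y) x 20 (z) mm, edges rounded 3 mm. Origin: centre of the underside; z up. Its long edge towards the robot is the upright face at x = -90 mm, running along y. It starts turned by at most 0.3 rad, and slides if pushed with more than some 10 N
- straightedge: loose 0.3 kg straightedge lying flat: dark steel blade 60 (x) x 200 (y) x 8 (z) mm; working edge with brass strip and white ticks at x = +30 mm (facing away from the robot at the start, yaw within 0.5 rad). Over its middle a light wooden grip bar 18 (x) x 100 (y) mm, z = 32 to 60 mm, on two posts at y = +-32 mm. Origin: centre of the underside, under the centre of mass; z up
- edge_left (a point): left end of the straightedge's brass working edge, at (30, 100, 4) mm in the straightedge's frame; axes as the straightedge
- edge_right (a point): right end of the straightedge's brass working edge, at (30, -100, 4) mm in the straightedge's frame; axes as the straightedge
- jam_jar: bystander: jam jar with a gold lid, 62 mm across, 85 mm tall, standing behind the work; origin at the centre of its underside
- order_pad: bystander: black order pad lying to the right of the work, 120 (x) x 90 (y) x 16 mm; origin at the centre of the underside

How it is judged:
On the way:
1. the straightedge lies flat on the counter with its whole brass edge pressed flush against the slab's near long edge (height (world z) of straightedge below 0.008 m and angle between straightedge's own z axis and vertical below 0.06 rad and x of edge_left in the frame of slab between -0.0935 and -0.086 m and x of edge_right in the frame of slab between -0.0935 and -0.086 m and y of edge_left in the frame of slab below 0.155 m and y of edge_right in the frame of slab above -0.155 m and contact force between straightedge and slab above 0.3 N), for 0.5 s.
At the end, for the whole second after the job is handed in: The gripper still holds the straightedge, its underside 100 to 250 mm above the counter, level within 0.06 rad, still (under 20 mm/s, 0.15 rad/s) and carried by nothing else; the slab lies flat within 10 mm of where it was (height (world z) of straightedge between 0.1 and 0.25 m and angle between straightedge's own z axis and vertical below 0.06 rad and linear speed of straightedge below 0.02 m/s and angular speed of straightedge below 0.15 rad/s and contact force between straightedge and the fingers above 1 N and contact force between straightedge and slab below 0.05 N and distance of slab from where it was at the start of the episode below 0.01 m and angle between slab's own z axis and vertical below 0.03 rad); the arm keeps its last pose, push and grip.
It fails at once if the straightedge is tipped far out of level (more than 0.25 rad) (angle between straightedge's own z axis and vertical above 0.25 rad).
It fails at once if the slab is shoved more than 10 mm (distance of slab from where it was at the start of the episode above 0.01 m).
It fails at once if the jam jar or the order pad is disturbed (more than 20 mm) (distance of any of jam_jar, order_pad from where it was at the start of the episode above 0.02 m).
It also fails if it takes over 61 s, if anything falls off the work surface, if the arm or the gripper's body presses on something with over 40 N, if the wrist force passes 120 N, or if a joint passes its speed limit or range.

## Working session

There is one attempt and no reset: what is moved stays moved. The work goes in short steps, each a Python script; the robot and the scene stay as the last script left them, time stands still between calls to the robot, and variables do not carry over. Pictures are saved under pics/ and viewed, at most 10 in all, crops included, and the job is handed in when it is done.

```bash
ls; mkdir -p pics; python3 - <<'E'
from workcell import manip
import cv2
for n in("top","side"):
    p=manip.get_image(n); cv2.imwrite(f"pics/{n}0.png",p["frame"])
    print(n,p["mtx"].tolist(),p["rvec"],p["tvec"])
    for t in("slab","straightedge","jam_jar","order_pad","edge_left","edge_right"):
        print(t,[(d["centre"],d["conf"]) for d in manip.spot_in(p,t)][:2])
print(manip.get_obs())
E
```

```text
pics
top [[466.5211755696788, 0.0, 252.00866895514642], [0.0, 466.5211755696788, 194.22740585503593], [0.0, 0.0, 1.0]] [ 2.08623727 -2.14348754  0.21944571] [-0.05521994  0.67214961  1.2646997 ]
slab [([0.6169, -0.1666, 0.0221], 0.63)]
straightedge []
jam_jar [([0.7735, 0.0214, 0.0831], 0.65)]
order_pad [([0.5865, -0.4395, 0.0135], 0.63)]
edge_left [([0.63, 0.1912, 0.0099], 0.7)]
edge_right [([0.6302, 0.1952, 0.0114], 0.7), ([0.7726, 0.0211, 0.08], 0.62)]
side [[458.7004960866732, 0.0, 253.40134663547263], [0.0, 458.7004960866732, 186.20978577414115], [0.0, 0.0, 1.0]] [ 2.08365941 -1.06002759  0.45157864] [-0.46386996  0.38407163  0.88397201]
slab [([0.6057, -0.1821, 0.0209], 0.64)]
straightedge [([0.6309, 0.1894, 0.01], 0.86)]
jam_jar [([0.771, 0.0105, 0.0616], 0.79)]
order_pad [([0.5753, -0.4477, 0.0141], 0.87), ([0.6035, -0.1828, 0.0229], 0.69)]
edge_left [([0.6303, 0.1948, 0.0088], 0.7), ([0.6055, -0.184, 0.0211], 0.25)]
edge_right [([0.628, 0.1911, 0.0087], 0.72)]
{'time_s': 0.7, 'joints': array([ 1.47959008e+00,  2.55082876e-01,  1.08173467e-01, -2.04802603e-05,
       -1.42392347e+00, -2.84569790e-01]), 'qvel': array([-0.00017577,  0.00131424,  0.0010393 ,  0.00103531,  0.00032035,
        0.0002124 ]), 'joint_efforts': array([-1.17551540e-04, -3.86291742e+01,  2.38027507e+01,  5.36694109e+00,
       -5.72293484e-04, -1.34858162e-06]), 'tool_pos': array([0.20182789, 0.51159887, 0.23127854]), 'tool_rot': array([ 9.82400631e-01, -1.86785972e-01, -8.31817069e-06,  1.91702584e-05]), 'force': array([0.0286783 , 0.03833923, 0.07783803]), 'torque': array([-0.05275711,  0.03121788, -0.02786082]), 'grip_force': 0.0, 'width': 0.08533401586962581}
```

View pics/top0.png

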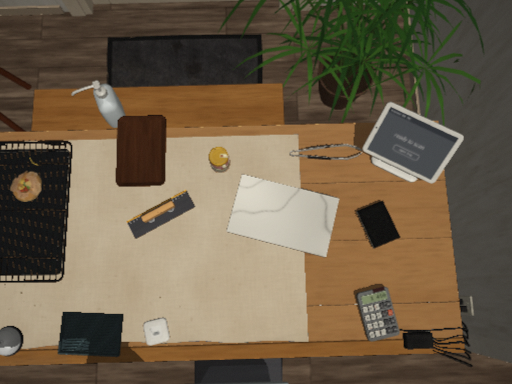

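View pics/side0.png

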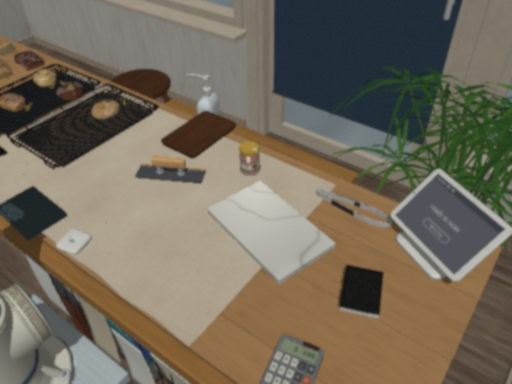

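The top view shows the straightedge at (161,214), its orange-brown grip at about (157,211) and the brass edge on the upper side. The slab is at (284,215), with its near edge running from (228,235) to (328,254). The jar at (219,158) and the pad at (378,223) are both clear of the work. I'll measure the poses by segmenting colours and projecting onto known planes.

```bash
cat > h.py <<'E'
from workcell import manip
import cv2, numpy as np
from scipy.spatial.transform import Rotation as Ro
def plane(p,uv,z):
    R=cv2.Rodrigues(np.array(p["rvec"],float))[0]; t=np.array(p["tvec"],float)
    n=cv2.undistortPoints(np.array(uv,float).reshape(-1,1,2),p["mtx"],None).reshape(-1,2)
    d=np.c_[n,np.ones(len(n))]@R; c=-R.T@t
    return (c+d*((z-c[2])/d[:,2])[:,None])[:,:2]
def rect(p,mask,z,near):
    """blob nearest world xy `near` -> (centre, size along long/short, yaw of long axis from world y)"""
    n,l,s,c=cv2.connectedComponentsWithStats(mask.astype(np.uint8))
    W=plane(p,c,z); ok=[i for i in range(1,n) if s[i,4]>40]
    i=min(ok,key=lambda i:np.hypot(*(W[i]-near)))
    cs=max(cv2.findContours((l==i).astype(np.uint8),0,1)[0],key=len)
    pts=plane(p,cs.reshape(-1,2),z)
    (cx,cy),(w,h),a=cv2.minAreaRect((pts*1000).astype(np.float32))
    b=np.deg2rad(a if w>h else a+90)   # long axis dir from x
    yaw=(b-np.pi/2+np.pi/2)%np.pi-np.pi/2
    return np.array([cx,cy])/1000,(max(w,h),min(w,h)),yaw,s[i,4]
def hsv(p): return cv2.cvtColor(p["frame"],cv2.COLOR_BGR2HSV).astype(int)
def tool(yaw):   # pointing down, tool y along straightedge x (yaw)
    y=np.array([np.cos(yaw),np.sin(yaw),0]); z=np.array([0,0,-1.])
    return Ro.from_matrix(np.c_[np.cross(y,z),y,z]).as_quat()
E
python3 - <<'E'
from h import *
for n in("top","side"):
    p=manip.get_image(n); H=hsv(p); h,s,v=H[...,0],H[...,1],H[...,2]
    q=[(241,177),(284,215),(161,220),(157,211),(200,250)] if n=="top" else [(270,225),(170,177),(168,162),(150,215)]
    for u,w in q: print((u,w),H[w,u])
    print(n,"slab",rect(p,(s<40)&(v>140),.02,(.61,-.17)))
    print("blade",rect(p,(v<90)&(s<110),.008,(.63,.19)))
    print("bar",rect(p,(s>130)&(v>120)&(h<25),.06,(.63,.19)))
    crop=p["frame"][165:265,110:350] if n=="top" else p["frame"][140:285,120:340]
    cv2.imwrite(f"pics/c_{n}.png",cv2.resize(crop,None,fx=3.3,fy=3.3,interpolation=2))
for y in(.4,.2,0): print(manip.inverse_kinematics([.63,.19,.13],tool(y)),manip.inverse_kinematics([.63,.19,.13],tool(y+np.pi)))
E
```

```text
(241, 177) [ 21  31 188]
(284, 215) [ 24  24 203]
(161, 220) [ 0  4 61]
(157, 211) [ 17 137 196]
(200, 250) [ 19  57 189]
top slab (array([ 0.61726288, -0.16133908]), (296.9095153808594, 178.93417358398438), np.float64(-0.28188694611134446), np.int32(6053))
blade (array([0.62926465, 0.19705986]), (194.99700927734375, 52.88429641723633), np.float64(0.47562565698604775), np.int32(791))
bar (array([0.63063794, 0.19688699]), (97.03568267822266, 19.88715362548828), np.float64(0.4772220889014953), np.int32(232))
(270, 225) [ 27  14 187]
(170, 177) [120  14  74]
(168, 162) [ 17 123 159]
(150, 215) [ 19  45 176]
side slab (array([ 0.61595068, -0.16346497]), (305.00048828125, 189.4257354736328), np.float64(-0.2804473743841023), np.int32(6425))
blade (array([0.63013342, 0.19391919]), (194.80465698242188, 54.648860931396484), np.float64(0.48019817141965904), np.int32(693))
bar (array([0.85770581, 0.35257959]), (126.0648193359375, 52.93160629272461), np.float64(-0.004390221056995491), np.int32(267))
[ 0.52976133  0.51039263  0.23123657  0.         -1.29164027  3.01183132] [ 0.52976133  0.51039263  0.23123657  0.         -1.29164027 -0.12976133]
[ 0.52976133  0.51039263  0.23123657  0.         -1.29164027  2.81183132] [ 0.52976133  0.51039263  0.23123657  0.         -1.29164027 -0.32976133]
[ 0.52976133  0.51039263  0.23123657  0.         -1.29164027  2.61183132] [ 0.52976133  0.51039263  0.23123657  0.         -1.29164027 -0.52976133]
```

View pics/c_top.png

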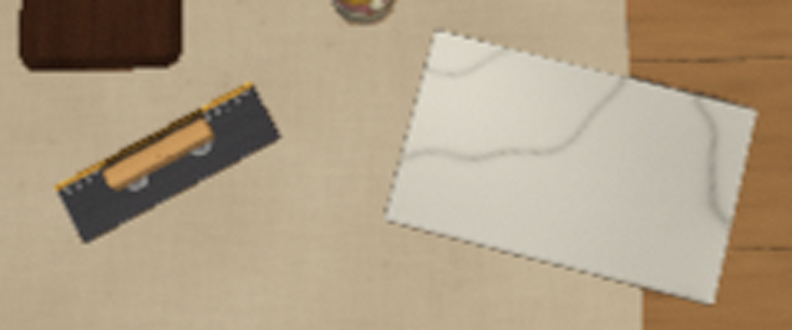

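Measured poses are the slab at (0.617, -0.162) with yaw -0.281, and the straightedge at (0.630, 0.196) with yaw 0.477. Next I'll grasp the grip bar.

```bash
python3 - <<'E'
from h import *
q=tool(.477+np.pi); g=[.6305,.196]
manip.move_to(g+[.16],q)
manip.servo_line(g+[.029],.12)
o=manip.get_obs(); print(o["force"],o["tool_pos"])
manip.grip(0.0,60)
o=manip.get_obs(); print(o["force"],o["torque"],o["width"],o["grip_force"],o["time_s"])
manip.servo_line(g+[.12],.08)
o=manip.get_obs(); print(o["force"],o["torque"],o["width"],o["grip_force"],o["tool_pos"])
manip.move_to([.47,-.121,.12],tool(-.281+np.pi))
manip.pause(.3)
o=manip.get_obs(); print(o["force"],o["torque"],o["tool_pos"],o["time_s"],o["joints"])
p=manip.get_image("side"); cv2.imwrite("pics/held.png",cv2.resize(p["frame"][100:290,100:350],None,fx=3,fy=3))
p=manip.get_image("top"); cv2.imwrite("pics/heldt.png",cv2.resize(p["frame"][150:340,180:400],None,fx=3,fy=3))
E
```

```text
[-0.14033922 -0.44540734  0.59848781] [0.63113928 0.19629336 0.03001882]
[1.50839161 1.15895898 1.69323908] [ 0.36073595 -0.68512892 -0.00299536] 0.01715877444193316 58.88085901737213 4.6083
[-0.80843585 -0.27123389 -3.37859786] [ 0.00106648 -0.01610828  0.03496382] 0.016795088662252187 58.548869490623474 [0.63006303 0.19587021 0.11914518]
[-0.17828075  0.53056214 -3.15002726] [-0.02926998 -0.00304925  0.03066859] [ 0.47038203 -0.12054052  0.11985286] 7.5333 [ 7.27200509e-02  1.94980347e-01 -2.62641449e-01 -6.13005211e-06
 -1.11334827e+00 -3.52733822e-01]
```

View pics/held.png

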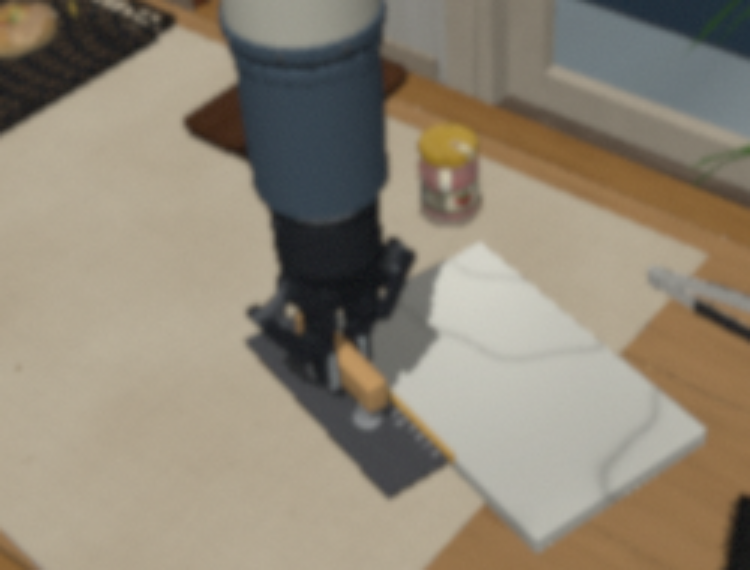

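View pics/heldt.png

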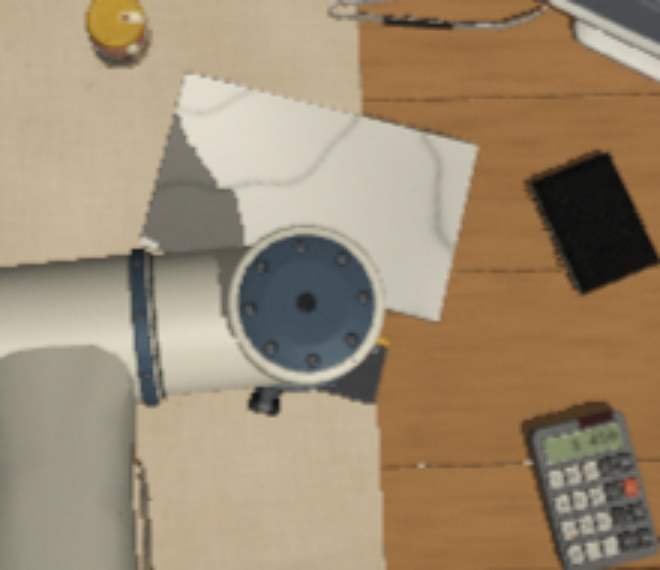

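Both pictures show the straightedge held level, its brass edge parallel to the slab's near edge and just short of it, and the jar and pad untouched. Now I'll set it down and approach slowly with force feedback.

```bash
cat > push.py <<'E'
from h import *
def st(d,n=3):
    F=[];T=[]
    for _ in range(n): manip.pause(.04); o=manip.get_obs(); F.append(o["force"]); T.append(o["torque"])
    F=np.mean(F,0);T=np.mean(T,0); return F@d,F[2],T[2],o["tool_pos"],o["time_s"]
E
python3 - <<'E'
from push import *
y=-.281; d=np.array([np.cos(y),np.sin(y),0])
a=np.array([.47,-.121,.12])
manip.servo_line([*a[:2],.034],.1); manip.pause(.2)
b0=st(d); print("base",b0); z=.034
while z>.027:
    z-=.0007; manip.servo_line([*a[:2],z],.02); s=st(d,2)
    if s[1]-b0[1]>1.2: break
print("down",z,s)
z+=.0004
b=s; k=0
while k<25:
    k+=1; manip.servo_line(list(a[:2]+d[:2]*.001*k)+[z],.02); s=st(d,2)
    print(k,np.round([s[0]-b0[0],s[1]-b0[1],s[2]-b0[2]],2),np.round((s[3]-a)@d,4))
    if s[0]-b0[0]<-3: break
np.save("s.npy",[*a[:2],z,k,*[b0[0],b0[1],b0[2]]])
print(s)
E
```

```text
base (np.float64(0.1656197759958953), np.float64(-3.5209254453325762), np.float64(-0.007772982575080206), array([ 0.47018861, -0.1209751 ,  0.03430457]), 8.9667)
down 0.029100000000000008 (np.float64(-2.94574351462472), np.float64(5.333566191800284), np.float64(-0.011708673688163364), array([ 0.47011435, -0.121033  ,  0.02965879]), 11.3)
1 [-3.71  8.29 -0.  ] 0.0009
(np.float64(-3.5435946933848497), np.float64(4.7699124936718045), np.float64(-0.01202223357877673), array([ 0.47085288, -0.12124102,  0.0296608 ]), 11.6333)
```

```bash
python3 - <<'E'
from push import *
y=-.281; d=np.array([np.cos(y),np.sin(y),0]); a=np.array([.47,-.121,.12]); z=.0301
go=lambda k,v=.02: manip.servo_line(list(a[:2]+d[:2]*.001*k)+[z],v)
go(1); go(18,.04); manip.pause(.2); b=st(d); print(b)
k=18
while k<45:
    k+=1; go(k); s=st(d,2)
    if k%3==0 or s[0]-b[0]<-1: print(k,np.round([s[0]-b[0],s[1],s[2]-b[2]],2),np.round((s[3]-a)@d,4))
    if s[0]-b[0]<-2: break
print(s)
p=manip.get_image("side"); cv2.imwrite("pics/con.png",cv2.resize(p["frame"][150:290,150:350],None,fx=4,fy=4,interpolation=2))
E
```

```text
(np.float64(-0.23987927810607793), np.float64(-2.70550639516307), np.float64(0.006124340068501012), array([ 0.48721491, -0.12594434,  0.03015599]), 12.7833)
21 [ 1.29 -2.27 -0.01] 0.021
24 [-0.45 -2.52 -0.02] 0.024
27 [ 0.11 -3.38  0.01] 0.027
30 [-0.49 -2.98  0.02] 0.03
33 [ 0.41 -3.06 -0.02] 0.033
36 [ 0.35 -3.01 -0.03] 0.036
37 [-3.77 -0.83  0.05] 0.0363
(np.float64(-4.0147904419530605), np.float64(-0.830463095033495), np.float64(0.05445976219847864), array([ 0.50484679, -0.13112757,  0.02992289]), 19.1167)
```

View pics/con.png

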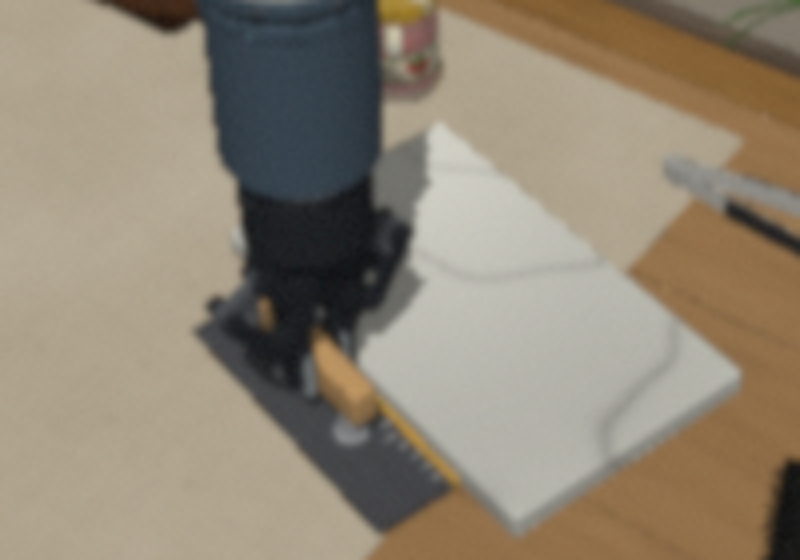

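Contact is made. The side view shows the brass edge along the slab edge with no visible gap near (420,440). The yaw moment is only 0.05 N m at about 4 N, so it is flush along the length. I'll hold it there, back off and lift.

```bash
python3 - <<'E'
from push import *
y=-.281; d=np.array([np.cos(y),np.sin(y),0]); a=np.array([.47,-.121,.12]); z=.0301
go=lambda k,v=.02,zz=z: manip.servo_line(list(a[:2]+d[:2]*.001*k)+[zz],v)
for k in (37.0,37.4):
    go(k)
    for _ in range(4): manip.pause(.3); s=st(d,2); print(k,np.round([s[0],s[1],s[2]],2),s[3])
E
```

```text
37.0 [-4.84 -0.39  0.09] [ 0.50479031 -0.13117543  0.0298899 ]
37.0 [-5.11  0.36  0.  ] [ 0.50481838 -0.1311682   0.0298893 ]
37.0 [-4.79 -0.55  0.05] [ 0.50482595 -0.13113833  0.02989957]
37.0 [-5.3  -0.27  0.04] [ 0.50482275 -0.13116452  0.02988658]
37.4 [-5.99  0.45  0.02] [ 0.5048418  -0.13119532  0.02985359]
37.4 [-5.66  1.37  0.01] [ 0.50485456 -0.13118077  0.02987208]
37.4 [-6.3   1.03  0.04] [ 0.50484347 -0.13119366  0.02985276]
37.4 [-5.58  1.24  0.01] [ 0.50484463 -0.13119841  0.02986194]
```

```bash
python3 - <<'E'
from push import *
y=-.281; d=np.array([np.cos(y),np.sin(y),0]); a=np.array([.47,-.121,.12]); z=.0301
go=lambda k,v,zz=z: manip.servo_line(list(a[:2]+d[:2]*.001*k)+[zz],v)
go(33,.02); go(10,.04,.034); go(0,.07,.182); manip.pause(1.2)
s=st(d); o=manip.get_obs(); print(s,o["torque"],o["width"],o["grip_force"])
for n in("side","top"):
    p=manip.get_image(n)
    cv2.imwrite(f"pics/end_{n}.png",p["frame"])
E
```

```text
(np.float64(-0.48861069550924924), np.float64(-3.3029896114023103), np.float64(-0.0018707833801161547), array([ 0.47000421, -0.12098674,  0.18199017]), 27.425) [-0.02748522 -0.0127497  -0.04291268] 0.016738166047650993 58.654664754867554
```

View pics/end_side.png

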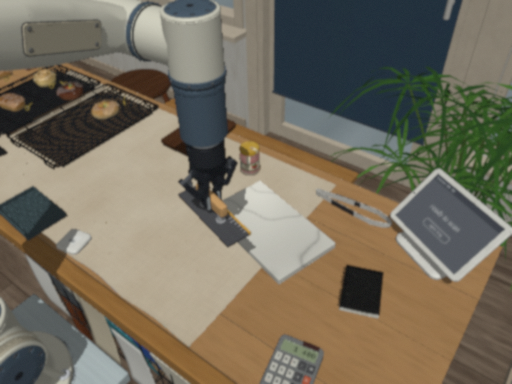

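View pics/end_top.png

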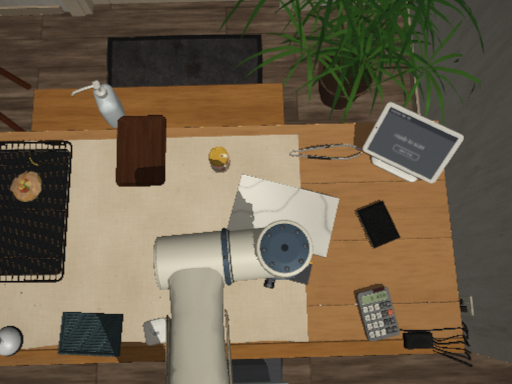

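The pictures show the straightedge held level above the counter. The slab's corners are unmoved, at (241,177), (339,195) and (328,254), and the jar and pad are where they started.

```bash
python3 -c "
from workcell import manip
print(manip.hand_in())"
```

```text
the job is handed in; nothing more can be done
None
```

I pressed the brass edge flush against the slab's near long edge at about 5–6 N for over 2 s, then lifted the straightedge and handed the job in with it held level and steady about 15 cm above the counter; the slab, jam jar and order pad show no movement in the final pictures (hand-in returned no verdict).

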